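# Shut up the refractometer after use

### The job

The refractometer has been cleaned and is to be put away: with the fingertips, push its hinged prism flap over and press it down flat, fully shut on the sample stage. Then push the open drawer of the accessory case fully shut, with the calibration block left lying in it. Push with the fingers only, not with the arm or hand, do not pick anything up, and leave the bottle, the beaker and the jar standing where they are.

Things in the scene. Friction and masses are not known exactly. Their poses are not given: they have to be found in the camera images.
- refractometer: Bench refractometer, fixed: flat white box, x -115 to +85 mm, y -115 to +115, top at 78 mm. Origin on the bench, x away from its operator's side, y left, z up. Left half (y > 0): sloping screen panel, at most 107 mm high. Right half: steel stage 92 x 88 mm, top at 90 mm, with a round prism and the hinged flap. Stands left or right of the accessory case (they swap).
- hinge (a point): Middle of the flap's hinge line, fixed on the refractometer at its x = -30, y = -55, z = 92 mm; axes are the refractometer's. The hinge line runs along y. The hinge ears at its ends are 8 mm wide and reach 98 mm height.
- flap (a joint): Angle of the prism flap, rad: 0 = flat and shut, 1.57 = upright, up to 1.9 = leaning away from the operator's side. Starts at 1.2 to 1.8. A stiff hinge (about 0.055 N m to turn) keeps it where it is left. Shut, the flap reaches from the hinge line towards -x of the refractometer.
- flap_edge (a point): On the flap: middle of its free edge on the outer (when shut, upper) face. Aluminium plate 65 mm from hinge line to free edge, 60 mm wide, 10 mm thick, 0.1 kg; its inner face passes through the hinge line. A black tab, 26 mm wide, 6 mm thick, sticks out 14 mm beyond the edge. Axes turn with the flap: -x from hinge to edge, z out of the outer face.
- case: Accessory case, fixed to the bench: grey box 155 mm deep (x from -45 to +110 mm), 130 mm wide (y from -65 to +65), 85 mm high. Origin on the bench under it, x away from the drawer's front, z up. It has one drawer, which comes out towards -x.
- drawer (a joint): How far the drawer is out, m: 0 = fully shut, at most 0.09. Starts 0.05 to 0.08 out. About 1.5 N of friction plus 4 N per m/s; it stays where it is left.
- drawer_front (a point): On the drawer: middle of the front face of its lip, a bar 60 mm wide (y), 10 mm high, standing 12 mm out of the front panel; 60 mm above the bench. The panel is 130 mm wide, 4 to 84 mm high; its face is 12 mm behind this point. Axes are the case's: the drawer shuts along +x. Shut, this point lies at x = -67 mm of the case.
- drawer_floor (a point): On the drawer, the centre of its inner floor, 14 mm above the bench; the inside is 136 mm long (x), 102 mm wide, with walls 34 mm high above the floor. Axes are the case's.
- block: Calibration block, a dark steel block 30 x 18 x 12 mm, lying loose in the drawer; origin at the centre of its underside. It stays there.
- bottle: Bystander: amber glass bottle with black cap, 60 mm across, 130 mm high, standing behind the work; origin at the centre of its underside.
- beaker: Bystander: open glass beaker, 76 mm across, 90 mm high, standing on the left; origin at the centre of its underside.
- jar: Bystander: white plastic jar, 68 mm across, 80 mm high, standing on the right; origin at the centre of its underside.
Mind the look-alikes: they are no part of the job. What is meant by the case is not turquoise, and is the smaller of those in its own colour.

How it is judged:
By the outcome, as a careful person would: the job done as asked, in the order asked, and still so for the second after the job is handed in, with the robot touching nothing.
It also fails if it takes over 48 s, if anything falls off the work surface, if the arm or the gripper's body presses on something with over 40 N, if the wrist force passes 120 N, or if a joint passes its speed limit or range.

### The arm

A 7-joint arm with a two-finger parallel gripper is mounted at the origin on the work surface. World frame = base frame: x ahead of the robot, y to its left, z up, the work surface at z = 0. Lengths are in m, angles in rad, forces in N, time in s.
With the tool pointing down it reaches from about 0.425 to 0.925 m from the base axis. Payload 6.8 kg.
Tool frame: the origin (TCP) lies midway between the tips of the shut fingers; the grasp point (between the pads) lies 19 mm behind it; z points along the fingers, y is the direction in which the jaws open and shut (so a half turn about z gives the same grasp; the last joint's range is limited). The gripper opens to 85 mm and grips with 20 to 120 N. Pads are 22 mm wide; open, the fingers measure 114 mm over their backs; the gripper's body (76 mm by 85 mm) begins 54 mm behind the grasp point. The pads swing forward as they close: fully open they stand 13 mm farther back than shut.
Start: joints at [-1.431, 0.477, 0.022, 1.555, -0.011, 1.109, -0.083], TCP at [0.166, 0.654, 0.193] pointing down, gripper open.
Joint ranges: [-2.96, 2.96], [-0.34, 2.1], [-1.41, 1.46], [0.24, 2.44], [-1.37, 4.51], [0.17, 1.92], [-2.96, 2.96]. Speed limits (rad/s): [2.39, 2.39, 3.14, 3.14, 3.14, 3.14, 3.14].

### API

Orientations are given as a rotation vector (axis times angle).
In Python, from bench import r, imaging gives the robot as it stands.
- The arm moves only by the tool jog_arm, never from a script. Its argument "rows" is a list of rows, each an object with "delta_rot": the turn, a rotation vector about the tool's x, y, z in degrees, a list of three; "xyz": the shift along the tool's x, y, z in cm, a list of three; "fingers": the closure, from 0 (fully open) to 1 (shut). A call has exactly 5 rows; each row is the pose to reach, as a shift and turn from the pose measured when the call began, along the tool's axes at that moment; what a row does not reach only later rows make up. A row lasts 1/12 s, in which the tool goes at most 41.7 mm and 7.16 degrees, less where a joint would pass 70% of its speed; a pose out of reach is approached as far as the arm can. A call with a gripper value outside its range is refused whole. The fingers move at their own pace and stop on an object; "grip_force" is the grip in N (left out, the last holds). Time passes only in rows, so rows that repeat a pose let the fingers close, or fill a call up. It gives the time, the measured TCP pose, the force and the opening at its end, in the units of the state.
- r.get_obs(): the state, without advancing time (a new reading comes with each control period).
- imaging.grab_frame(name): name is "scene" or "top" or "wrist"; returns the picture (420x560x3 uint8, blue, green, red); there is no depth.
- imaging.camera_info(name): a dict with "camera_matrix" (3x3 intrinsics, pixels), "xyz" and "attitude" of the camera in the world. Camera axes: x right, y down, z forward; pixel columns grow to the right and rows downward; lengths in m; the calibration is good to about 2 mm. A picture is of the moment at which its call begins: read the wrist's pose just before it. camera_info takes no time and is no camera call; for the wrist camera it gives the pose at the moment of the call.
- r.hand_in(): hands the job in, once; it reports no verdict.
Trained networks look in the newest picture that a camera, given by its name, has taken for a name from the list of things; names that differ only in an ending like _2 or _b are one class to them, and where a whole thing is asked for, a point or a joint stands for the part that bears it (a point fixed in the world has none). Each returns a list of dicts, best first, with "conf" (0 to 1); they miss things now and then, are a little off and sometimes report something else, mostly with a low value. They report only what shows in the picture. A call takes as long as a camera call. They do not tell look-alikes from the thing itself.
- imaging.find_in(camera, query): "position" ([column, row] in pixels, amid what is visible of it).
- imaging.cut_out(camera, query): "region" (420x560 bool, what is visible of it) and "position" ([column, row] in pixels, amid what is visible of it).
- imaging.tip_of(camera, query): "position" ([column, row] in pixels: a listed point, or the origin of a listed thing).
The state is a dict: "clock": time; "joints": joint angles; "qvel": joint speeds; "tau": joint torques, N m; "tcp_pos": TCP position; "orientation": TCP orientation; "contact_force": force on the tool from outside, world axes, zero at the start; "moment": the same for the moment, N m; "grip_width": finger opening in m.
Only numpy, scipy, OpenCV 4.12 (cv2) and the standard library are available. Lean on these libraries where they do the work, as an engineer would, in place of code of your own. Each camera call takes 0.05 s, during which the arm holds its last target.

## Working session

There is one attempt and no reset: what is moved stays moved. The work goes in short steps, Python scripts to look and compute and a tool call to move; the robot and the scene stay as the last step left them, time stands still between calls to the robot, and variables do not carry over. Pictures are saved under pics/ and viewed, and the job is handed in when it is done.

Besides the shell and the picture viewer there is one more tool, called after "Emit:" as name(argument=value, ...) on one line, values as JSON. jog_arm: Moves the arm, as the interface text tells. Its arguments: {"type":"object","properties":{"rows":{"type":"array","items":{"type":"object","properties":{"delta_rot":{"type":"array","items":{"type":"number"}},"xyz":{"type":"array","items":{"type":"number"}},"fingers":{"type":"number"}}}},"grip_force":{"type":"number"}},"required":["rows"]}

```bash
ls; mkdir -p pics
python3 - <<'E'
from bench import r, imaging
import cv2
o=r.get_obs(); print(o)
for n in ("scene","top"):
    cv2.imwrite(f"pics/{n}0.png",imaging.grab_frame(n))
for n in ("scene","top","wrist"):
    print(n,imaging.camera_info(n))
E
```

```text
pics
{'clock': 0.0, 'joints': array([-1.43110667,  0.47781367,  0.02233558,  1.55646323, -0.01148502,
        1.10931747, -0.08309677]), 'qvel': array([ 0.00088855, -0.00141018,  0.00082012, -0.00177001,  0.00016057,
        0.00060707, -0.00092462]), 'tau': array([-1.02604688e-03, -5.96460056e+01,  1.60728972e+00, -2.81197107e+01,
        1.23960464e-02,  9.54938703e-03,  7.82117411e-06]), 'tcp_pos': array([0.16540881, 0.653722  , 0.19241165]), 'orientation': array([-3.88167297e-01, -3.11743766e+00,  2.94014056e-03]), 'contact_force': array([-0.63910759, -0.44886797,  0.26210871]), 'moment': array([-0.02054333, -0.03839804,  0.00052637]), 'grip_width': 0.08551542398523834}
scene {'camera_matrix': array([[388.72926027,   0.        , 281.35504087],
       [  0.        , 388.72926027, 209.32390517],
       [  0.        ,   0.        ,   1.        ]]), 'xyz': array([ 1.03686241, -0.7007661 ,  0.90963703]), 'attitude': array([-2.22962643, -0.66427746,  0.30829899])}
top {'camera_matrix': array([[503.22341775,   0.        , 278.87772741],
       [  0.        , 503.22341775, 209.9317214 ],
       [  0.        ,   0.        ,   1.        ]]), 'xyz': array([0.28783047, 0.0660962 , 1.27417674]), 'attitude': array([-2.08343118,  2.14692296, -0.22519031])}
wrist {'camera_matrix': array([[325.8231229 ,   0.        , 275.96610613],
       [  0.        , 325.8231229 , 205.45448779],
       [  0.        ,   0.        ,   1.        ]]), 'xyz': array([0.10036092, 0.67019606, 0.37230238]), 'attitude': array([2.30240372, 1.79531884, 0.23813374])}
```

View pics/scene0.png

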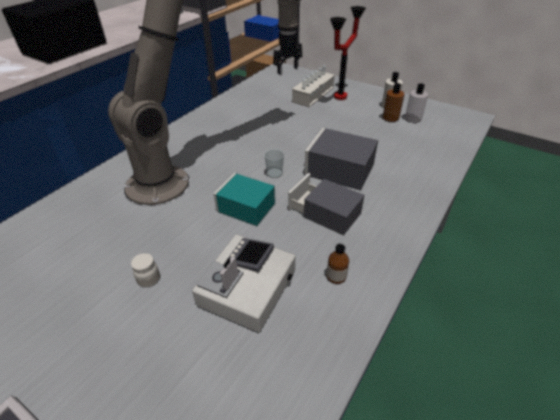

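View pics/top0.png

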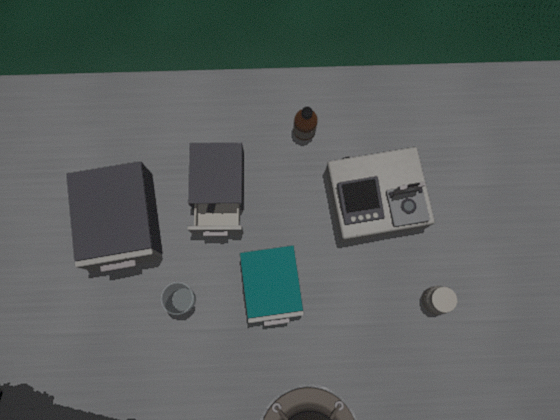

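Top view: grey candidates are the small grey case with open drawer (216,185), the large grey case (112,215), and the turquoise case (271,285). By the description I choose the small grey one. The refractometer is at (380,193), the jar (441,300), the beaker (179,299), the bottle (305,122).

```bash
cat > h.py <<'E'
import numpy as np, cv2
from scipy.spatial.transform import Rotation as R
from bench import r, imaging
def ray(cam,px,info=None):
    i=info or imaging.camera_info(cam); K=i["camera_matrix"]
    d=np.linalg.inv(K)@np.array([px[0],px[1],1.]); return np.array(i["xyz"]),R.from_rotvec(i["attitude"]).as_matrix()@d
def atz(cam,px,z,info=None):
    o,d=ray(cam,px,info); return o+d*(z-o[2])/d[2]
def proj(cam,p,info=None):
    i=info or imaging.camera_info(cam); q=R.from_rotvec(i["attitude"]).as_matrix().T@(np.atleast_2d(p)-i["xyz"]).T
    q=i["camera_matrix"]@q; return (q[:2]/q[2]).T
def tri(c1,p1,c2,p2):
    o1,d1=ray(c1,p1);o2,d2=ray(c2,p2)
    A=np.stack([d1,-d2],1); s=np.linalg.lstsq(A,o2-o1,rcond=None)[0]
    a=o1+d1*s[0];b=o2+d2*s[1]; return (a+b)/2,np.linalg.norm(a-b)
E
python3 - <<'E'
from h import *
np.set_printoptions(precision=4,suppress=True)
a=imaging.grab_frame("top");
cv2.imwrite("pics/cropcase.png",cv2.resize(a[130:250,170:260],None,fx=5,fy=5,interpolation=2))
cv2.imwrite("pics/cropref.png",cv2.resize(a[140:250,320:440],None,fx=5,fy=5,interpolation=2))
hz=dict(hinge=.092,flap_edge=None,case=0,drawer_front=.06,drawer_floor=.014,block=.014,bottle=0,beaker=0,jar=0,refractometer=0)
imaging.grab_frame("scene")
for q,z in hz.items():
    for c in ("top","scene"):
        for d in imaging.tip_of(c,q)[:3]:
            print(q,c,np.array(d["position"]),round(d["conf"],2),atz(c,d["position"],z) if z is not None else '')
E
```

```text
hinge top [403.6 192.8] 0.81 [ 0.5683 -0.2476  0.092 ]
hinge scene [228.8 278.8] 0.58 [ 0.5659 -0.2528  0.092 ]
hinge scene [251.9 288.4] 0.36 [ 0.635  -0.2444  0.092 ]
flap_edge top [415.6 185.8] 0.68 
flap_edge scene [229.2 263.5] 0.67 
flap_edge scene [324.5 210. ] 0.23 
case top [273.8 295.5] 0.97 [0.3363 0.0737 0.    ]
case top [123.7 237.3] 0.85 [0.4946 0.453  0.    ]
case top [220.6 194.3] 0.8 [0.6003 0.2048 0.    ]
case scene [323.4 209.4] 0.96 [0.5986 0.2115 0.    ]
case scene [330.6 164.6] 0.77 [0.494  0.4606 0.    ]
case scene [240.3 206.6] 0.65 [ 0.346   0.0663 -0.    ]
drawer_front top [277.6 322. ] 0.71 [0.2722 0.0662 0.06  ]
drawer_front top [116.8 270.5] 0.69 [0.4047 0.4487 0.06  ]
drawer_front top [215.3 233.2] 0.67 [0.4883 0.2118 0.06  ]
drawer_front scene [294.5 187.1] 0.8 [0.4874 0.1984 0.06  ]
drawer_front scene [308.9 143. ] 0.59 [0.387 0.468 0.06 ]
drawer_front scene [219.8 189. ] 0.42 [0.2752 0.0497 0.06  ]
drawer_floor top [216.8 203.6] 0.94 [0.5726 0.2132 0.014 ]
drawer_floor scene [314.6 204.9] 0.95 [0.5684 0.2014 0.014 ]
drawer_floor scene [274.6 175.1] 0.39 [0.3555 0.2677 0.014 ]
block top [209.7 206.9] 0.4 [0.5645 0.2314 0.014 ]
block scene [322.3 209.1] 0.18 [0.6014 0.1968 0.014 ]
bottle top [304.7 126.1] 0.8 [ 0.7817 -0.0217  0.    ]
bottle scene [338.9 275.5] 0.67 [ 0.7763 -0.0171  0.    ]
beaker top [180.9 298.7] 0.76 [0.3355 0.3055 0.    ]
beaker top [219.9 195.4] 0.55 [0.5974 0.2066 0.    ]
beaker scene [275.  175.6] 0.67 [0.3479 0.2811 0.    ]
jar top [431.4 303.8] 0.91 [ 0.3041 -0.3182  0.    ]
jar scene [147.1 274.1] 0.93 [ 0.2988 -0.3207  0.    ]
refractometer top [372.1 192.2] 0.78 [ 0.5942 -0.19    0.    ]
refractometer scene [251.3 290.5] 0.61 [ 0.5927 -0.1998  0.    ]
```

View pics/cropcase.png

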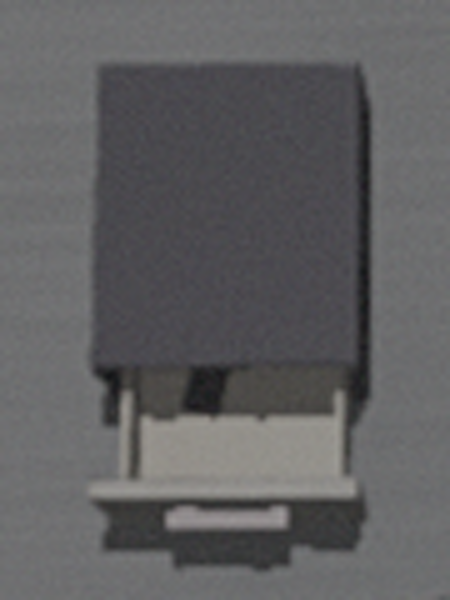

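View pics/cropref.png

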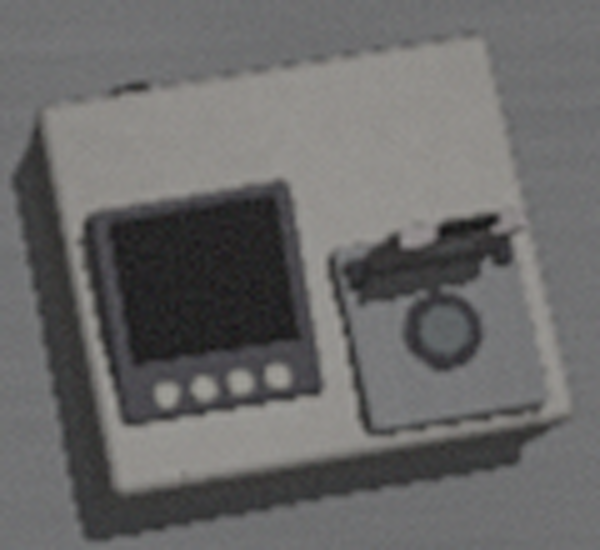

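The crops confirm the grey smaller case with the open drawer and a dark block (~(211,207)) and the refractometer with the flap near upright (tab at ~(415,184)). Fitting poses from corners next.

Run:
```python
from h import *
from scipy.optimize import least_squares
np.set_printoptions(precision=4,suppress=True)
info=imaging.camera_info("top")
def fit(model,px,x0):
    px=np.array(px); 
    def P(x): 
        c,s=np.cos(x[2]),np.sin(x[2]); m=np.array(model); w=m.copy(); w[:,0]=x[0]+c*m[:,0]-s*m[:,1]; w[:,1]=x[1]+s*m[:,0]+c*m[:,1]; return w
    f=lambda x:(proj("top",P(x),info)-px).ravel()
    s=least_squares(f,x0); return s.x,f(s.x).reshape(-1,2)
# refract: order in image: TL=(+x,+y), TR=(+x,-y), BR=(-x,-y), BL=(-x,+y)
o=np.array([320,140])
px=np.array([(45,110),(485,35),(570,415),(118,492)])/5+o
print("ref",fit([(.085,.115,.078),(.085,-.115,.078),(-.115,-.115,.078),(-.115,.115,.078)],px,[.59,-.19,.1]))
o=np.array([170,130])
px=np.array([(99,62),(360,62),(356,368),(92,367)])/5+o
print("case",fit([(.11,.065,.085),(.11,-.065,.085),(-.045,-.065,.085),(-.045,.065,.085)],px,[.6,.2,0]))
print(imaging.tip_of("top","flap_edge")[:2] , tri("top",[415.6,185.8],"scene",[229.2,263.5]))
print(tri("top",[403.6,192.8],"scene",[228.8,278.8]))
print(tri("top",[215.3,233.2],"scene",[294.5,187.1]))
# lip front line at crop (165..290, 525)
print(atz("top",[170+168/5,130+528/5],.06,info),atz("top",[170+288/5,130+526/5],.06,info))
# panel top front edge
print(atz("top",[170+90/5,130+497/5],.084,info),atz("top",[170+356/5,130+497/5],.084,info))
```

```text
ref (array([ 0.5905, -0.1939,  0.1366]), array([[-1.8123, -1.3066],
       [ 0.7003, -0.9039],
       [ 2.0511,  0.8658],
       [-0.9536,  1.0946]]))
case (array([ 0.6022,  0.2088, -0.0258]), array([[ 0.0366,  0.1702],
       [ 0.2147, -0.0061],
       [ 0.3497, -0.2868],
       [-0.5943,  0.1182]]))
[{'position': [415.6, 185.8], 'conf': 0.68}] (array([ 0.5715, -0.2552,  0.159 ]), np.float64(0.00972731059367166))
(array([ 0.5668, -0.25  ,  0.0903]), np.float64(0.005426452850247397))
(array([0.4858, 0.2096, 0.0532]), np.float64(0.009281540232132096))
[0.4832 0.2404 0.06  ] [0.4825 0.1819 0.06  ]
[0.4955 0.2743 0.084 ] [0.4917 0.1469 0.084 ]
```

```bash
cat >> h.py <<'E'
np.set_printoptions(precision=4,suppress=True)
def go(*targets,yaw=None):
    """targets world xyz; yaw = heading of -tool x in world, deg; prints tool-frame cm & deg"""
    o=r.get_obs(); M=R.from_rotvec(o["orientation"]).as_matrix(); p=o["tcp_pos"]
    print("t",o["clock"],"tcp",p,"F",o["contact_force"],"w",o["grip_width"])
    for t in targets: print("  ->",t,"cm",np.round(M.T@(np.array(t)-p)*100,2))
    if yaw is not None:
        c,s=np.cos(np.radians(yaw)),np.sin(np.radians(yaw))
        G=np.array([[-c,-s,0],[-s,c,0],[0,0,-1]]).T
        G=np.stack([[-c,-s,0],[-s,c,0],[0,0,-1]],1)
        print("  rot",np.degrees(R.from_matrix(M.T@G).as_rotvec()),np.linalg.det(G))
REF=(.5905,-.1939,.1366)
def ref(x,y,z):
    c,s=np.cos(REF[2]),np.sin(REF[2]); return [REF[0]+c*x-s*y,REF[1]+s*x+c*y,z]
E
python3 - <<'E'
from h import *
go([.30,.50,.28],[.45,.35,.30],yaw=7.8)
E
```

```text
t 1.25 tcp [0.1655 0.6544 0.1934] F [ 0.2623 -0.018  -0.6564] w 0.08535847686143241
  -> [0.3, 0.5, 0.28] cm [-16.82 -11.67  -8.66]
  -> [0.45, 0.35, 0.3] cm [-35.04 -22.53 -10.66]
  rot [ -0.0001  -0.0006 -21.9966] 0.9999999999999999
```

Emit:
jog_arm(rows=[{"delta_rot": [0, 0, 0], "xyz": [-1, -1, -4], "fingers": 1}, {"delta_rot": [0, 0, -5], "xyz": [-4, -3, -7], "fingers": 1}, {"delta_rot": [0, 0, -10], "xyz": [-7, -5, -9], "fingers": 1}, {"delta_rot": [0, 0, -16], "xyz": [-10, -7, -9], "fingers": 1}, {"delta_rot": [0, 0, -22], "xyz": [-13, -9, -10], "fingers": 1}], grip_force=60)

```text
clock: 1.67
tcp_pos: [0.271, 0.5335, 0.2941]
orientation: [-0.221, 3.133, 0.001]
contact_force: [0.6, 0.5, -1.2]
grip_width: 0.0254
```

Run:
```python
from h import *
go([.40,.39,.30],[.5,.2,.30],[.58,0,.3],ref(.01,-.055,.30),yaw=7.8)
```

```text
t 1.6667 tcp [0.271  0.5335 0.2941] F [ 0.5531  0.5247 -1.1918] w 0.02535349491387992
  -> [0.4, 0.39, 0.3] cm [-10.76 -16.02  -0.59]
  -> [0.5, 0.2, 0.3] cm [-17.99 -36.24  -0.59]
  -> [0.58, 0, 0.3] cm [-23.1  -57.17  -0.59]
  -> [np.float64(0.607896504094643), np.float64(-0.2470259037126435), 0.3] cm [-22.39 -82.02  -0.6 ]
  rot [0.0193 0.0514 0.2769] 0.9999999999999999
```

Emit:
jog_arm(rows=[{"delta_rot": [0, 0, 0], "xyz": [-2, -3, -0.5], "fingers": 1}, {"delta_rot": [0, 0, 0], "xyz": [-4, -6, -0.5], "fingers": 1}, {"delta_rot": [0, 0, 0], "xyz": [-6, -9.5, -0.5], "fingers": 1}, {"delta_rot": [0, 0, 0], "xyz": [-8, -13, -0.5], "fingers": 1}, {"delta_rot": [0, 0, 0], "xyz": [-10, -16.5, -0.5], "fingers": 1}])

```text
clock: 2.08
tcp_pos: [0.3941, 0.3826, 0.2995]
orientation: [-0.221, 3.132, 0.002]
contact_force: [0.4, 0.7, 0.7]
grip_width: 0.0001
```

Emit:
jog_arm(rows=[{"delta_rot": [0, 0, 0], "xyz": [-1.5, -4, 0], "fingers": 1}, {"delta_rot": [0, 0, 0], "xyz": [-3, -8, 0], "fingers": 1}, {"delta_rot": [0, 0, 0], "xyz": [-4.5, -12, 0], "fingers": 1}, {"delta_rot": [0, 0, 0], "xyz": [-6, -16, 0], "fingers": 1}, {"delta_rot": [0, 0, 0], "xyz": [-7, -20, 0], "fingers": 1}])

```text
clock: 2.5
tcp_pos: [0.4903, 0.1979, 0.2997]
orientation: [-0.221, 3.132, 0.002]
contact_force: [0.9, 1.4, -0.1]
grip_width: 0.0004
```

Emit:
jog_arm(rows=[{"delta_rot": [0, 0, 0], "xyz": [-1, -4, 0], "fingers": 1}, {"delta_rot": [0, 0, 0], "xyz": [-2, -8, 0], "fingers": 1}, {"delta_rot": [0, 0, 0], "xyz": [-3, -12, 0], "fingers": 1}, {"delta_rot": [0, 0, 0], "xyz": [-4, -16, 0], "fingers": 1}, {"delta_rot": [0, 0, 0], "xyz": [-5, -20, 0], "fingers": 1}])

```text
clock: 2.92
tcp_pos: [0.5684, 0.0049, 0.2999]
orientation: [-0.222, 3.131, 0.003]
contact_force: [0.1, 0.4, 0.3]
grip_width: -0.0001
```

Run:
```python
from h import *
go(ref(.005,-.055,.30),ref(.005,-.055,.20),yaw=7.8)
```

```text
t 2.9167 tcp [0.5684 0.0049 0.2999] F [0.127  0.3984 0.261 ] w -9.678491345752384e-05
  -> [np.float64(0.6029430805024162), np.float64(-0.24770678161356977), 0.3] cm [  0.14 -25.5   -0.05]
  -> [np.float64(0.6029430805024162), np.float64(-0.24770678161356977), 0.2] cm [  0.17 -25.51   9.95]
  rot [0.0893 0.181  0.3016] 0.9999999999999999
```

Emit:
jog_arm(rows=[{"delta_rot": [0, 0, 0], "xyz": [-0.2, -4, 0], "fingers": 1}, {"delta_rot": [0, 0, 0], "xyz": [-0.3, -8, 0], "fingers": 1}, {"delta_rot": [0, 0, 0], "xyz": [-0.4, -12, 0], "fingers": 1}, {"delta_rot": [0, 0, 0], "xyz": [-0.5, -16, 0], "fingers": 1}, {"delta_rot": [0, 0, 0], "xyz": [-0.6, -20, 0], "fingers": 1}])

```text
clock: 3.33
tcp_pos: [0.6026, -0.1941, 0.2999]
orientation: [-0.222, 3.13, 0.003]
contact_force: [0.2, 1.1, 0.9]
grip_width: 0.0001
```

Run:
```python
from h import *
go(ref(.005,-.055,.25),ref(.005,-.055,.13),yaw=7.8)
info=imaging.camera_info("wrist"); a=imaging.grab_frame("wrist")
pts=[ref(*p) for p in [(.085,.115,.078),(.085,-.115,.078),(-.115,-.115,.078),(-.115,.115,.078),(-.03,-.055,.092),(-.03,-.025,.092),(-.03,-.085,.092)]]
for p in proj("wrist",pts,info): cv2.circle(a,(int(p[0]),int(p[1])),3,(0,0,255),1)
for q in("hinge","flap_edge"):
    d=imaging.tip_of("wrist",q); print(q,d[:2]); 
    if d: print(atz("wrist",d[0]["position"],.092 if q=="hinge" else .158,info)); cv2.circle(a,tuple(int(v) for v in d[0]["position"]),3,(0,255,0),1)
cv2.imwrite("pics/w1.png",a)
```

```text
t 3.3333 tcp [ 0.6026 -0.1941  0.2999] F [0.2282 1.0863 0.8997] w 7.385163278932388e-05
  -> [np.float64(0.6029430805024162), np.float64(-0.24770678161356977), 0.25] cm [ 0.74 -5.32  4.97]
  -> [np.float64(0.6029430805024162), np.float64(-0.24770678161356977), 0.13] cm [ 0.79 -5.34 16.97]
  rot [0.0915 0.2116 0.3198] 0.9999999999999999
hinge [{'position': [227.9, 138.5], 'conf': 0.96}]
[ 0.5695 -0.2558  0.092 ]
flap_edge [{'position': [223.6, 147.6], 'conf': 0.74}]
[ 0.5729 -0.2502  0.158 ]
```

View pics/w1.png

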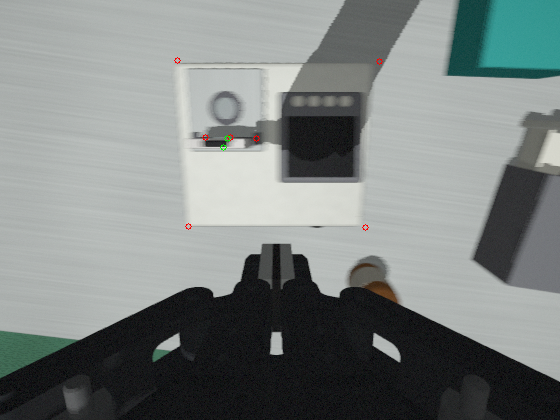

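Wrist view: box outline agrees with the projected corners. Hinge is at (228,138), flap edge at (224,148), so the flap is at about 1.5 rad. The fingers will come down behind it.

Emit:
jog_arm(rows=[{"delta_rot": [0, 0, 0], "xyz": [0.3, -3.5, 1], "fingers": 1}, {"delta_rot": [0, 0, 0], "xyz": [0.5, -5.4, 4], "fingers": 1}, {"delta_rot": [0, 0, 0], "xyz": [0.5, -5.4, 8], "fingers": 1}, {"delta_rot": [0, 0, 0], "xyz": [0.5, -5.4, 12], "fingers": 1}, {"delta_rot": [0, 0, 0], "xyz": [0.5, -5.4, 15], "fingers": 1}])

```text
clock: 3.9
tcp_pos: [0.6034, -0.249, 0.1465]
orientation: [-0.213, 3.134, 0.003]
contact_force: [0.1, 0.5, -1.0]
grip_width: 0.0
```

Run:
```python
from h import *
a=imaging.grab_frame("scene"); b=imaging.grab_frame("wrist")
# arc targets
T=[ref(.005,-.055,.135)]
for th in np.arange(1.5,-.01,-.15):
    d=np.array([-np.cos(th),np.sin(th)]);n=np.array([np.sin(th),np.cos(th)])
    c=.050*d+.010*n; T.append(ref(-.03+c[0]+.011,-.055,.092+c[1]-(.012 if th>1.4 else 0)))
go(*T,yaw=7.8)
cv2.imwrite("pics/s2.png",np.hstack([cv2.resize(a[200:340,150:340],None,fx=2.1,fy=2.1),cv2.resize(b[:294,:399],(399,294))]))
```

```text
t 4.0 tcp [ 0.601  -0.2473  0.1441] F [-1.1134  0.4534  0.4179] w -8.156467400238069e-05
  -> [np.float64(0.6029430805024162), np.float64(-0.24770678161356977), 0.135] cm [-0.19 -0.07  0.9 ]
  -> [np.float64(0.585544764423383), np.float64(-0.2500982849265781), np.float64(0.13058212134687974)] cm [ 1.56 -0.07  1.36]
  -> [np.float64(0.5779846605529966), np.float64(-0.25113746672845977), np.float64(0.14297623476226337)] cm [ 2.33 -0.07  0.12]
  -> [np.float64(0.5704511015558311), np.float64(-0.25217299977767116), np.float64(0.14222553184312806)] cm [ 3.09 -0.07  0.2 ]
  -> [np.float64(0.5631132749255734), np.float64(-0.2531816282344038), np.float64(0.14034687175861812)] cm [ 3.83 -0.07  0.4 ]
  -> [np.float64(0.5561359724289235), np.float64(-0.2541407004779934), np.float64(0.13738244516408082)] cm [ 4.53 -0.07  0.7 ]
  -> [np.float64(0.5496758892377847), np.float64(-0.25502867781348604), np.float64(0.13339882668990494)] cm [ 5.18 -0.07  1.1 ]
  -> [np.float64(0.5438781048935165), np.float64(-0.25582561818429206), np.float64(0.12848547981884856)] cm [ 5.76 -0.08  1.6 ]
  -> [np.float64(0.5388728251332101), np.float64(-0.25651362402778466), np.float64(0.12275274772908831)] cm [ 6.26 -0.08  2.17]
  -> [np.float64(0.534772457749539), np.float64(-0.2570772442159716), np.float64(0.11632937522432307)] cm [ 6.67 -0.08  2.82]
  -> [np.float64(0.5316690881540728), np.float64(-0.2575038210545193), np.float64(0.10935961740304043)] cm [ 6.98 -0.09  3.52]
  -> [np.float64(0.5296324113374578), np.float64(-0.25778377454727897), np.float64(0.10200000000000005)] cm [ 7.18 -0.09  4.25]
  rot [ 0.2889 -0.3777  0.0177] 0.9999999999999999
```

View pics/s2.png

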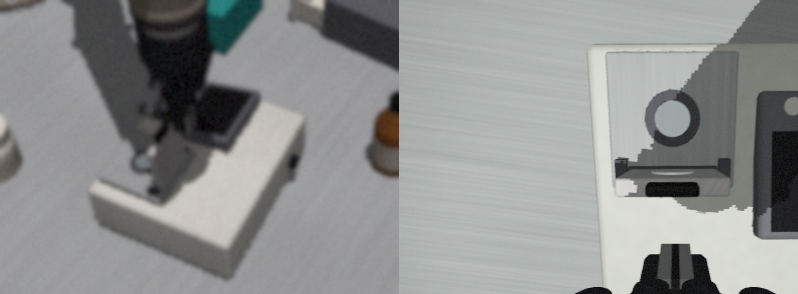

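Fingertips (676,245 in the composite) stand behind the flap, in line with the tab (673,190). Pushing along the arc.

Emit:
jog_arm(rows=[{"delta_rot": [0, 0, 0], "xyz": [0.8, 0, 0.9], "fingers": 1}, {"delta_rot": [0, 0, 0], "xyz": [1.6, 0, 0.7], "fingers": 1}, {"delta_rot": [0, 0, 0], "xyz": [2.3, 0, 0.5], "fingers": 1}, {"delta_rot": [0, 0, 0], "xyz": [3.1, 0, 0.4], "fingers": 1}, {"delta_rot": [0, 0, 0], "xyz": [3.8, 0, 0.5], "fingers": 1}])

```text
clock: 4.42
tcp_pos: [0.5638, -0.2532, 0.1419]
orientation: [0.214, -3.131, -0.005]
contact_force: [-0.0, 0.1, 0.4]
grip_width: 0.0001
```

Run:
```python
from h import *
a=imaging.grab_frame("scene"); b=imaging.grab_frame("wrist")
T=[]
for th in np.arange(.9,-.01,-.15):
    d=np.array([-np.cos(th),np.sin(th)]);n=np.array([np.sin(th),np.cos(th)])
    c=.050*d+.010*n; T.append(ref(-.03+c[0]+.011,-.055,.092+c[1]))
go(*T,yaw=7.8)
cv2.imwrite("pics/s3.png",np.hstack([cv2.resize(a[200:340,150:340],None,fx=2.1,fy=2.1),cv2.resize(b[:294,:399],(399,294))]))
```

```text
t 4.5167 tcp [ 0.5625 -0.2533  0.1407] F [-0.5233 -0.2093 -0.7209] w -0.00024257582077879327
  -> [np.float64(0.5561359724289235), np.float64(-0.2541407004779934), np.float64(0.13738244516408082)] cm [0.64 0.   0.34]
  -> [np.float64(0.5496758892377847), np.float64(-0.25502867781348604), np.float64(0.1333988266899049)] cm [1.29 0.   0.74]
  -> [np.float64(0.5438781048935165), np.float64(-0.25582561818429206), np.float64(0.12848547981884856)] cm [ 1.87 -0.    1.24]
  -> [np.float64(0.5388728251332101), np.float64(-0.25651362402778466), np.float64(0.12275274772908829)] cm [ 2.37 -0.    1.81]
  -> [np.float64(0.534772457749539), np.float64(-0.2570772442159716), np.float64(0.11632937522432305)] cm [ 2.78 -0.01  2.46]
  -> [np.float64(0.5316690881540728), np.float64(-0.2575038210545193), np.float64(0.10935961740304037)] cm [ 3.09 -0.01  3.15]
  -> [np.float64(0.5296324113374578), np.float64(-0.25778377454727897), np.float64(0.102)] cm [ 3.29 -0.02  3.89]
  rot [ 0.2581 -0.2934 -0.0707] 0.9999999999999999
```

View pics/s3.png

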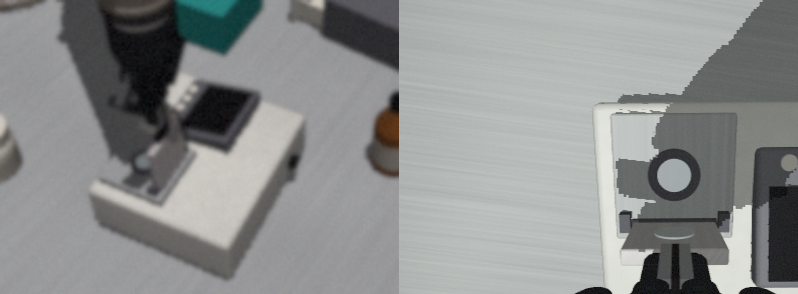

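Run:
```python
from h import *
info=imaging.camera_info("wrist")
go(yaw=7.8)
b=imaging.grab_frame("wrist"); a=imaging.grab_frame("scene")
def edge(th,y): 
    d=np.array([-np.cos(th),np.sin(th)]);n=np.array([np.sin(th),np.cos(th)])
    c=.065*d; c2=c+.01*n; e=.079*d
    return [ref(-.03+v[0],-.055+y,.092+v[1]) for v in (c,c2,e)]
v=b.copy()
for th,col in ((1.0,(255,0,0)),(1.4,(0,255,0)),(1.6,(0,0,255)),(1.8,(0,255,255))):
    P=[edge(th,-.03),edge(th,.03)]
    print(th,[proj("wrist",p,info).round() .tolist() for p in P])
    for k in (0,1):
        q=proj("wrist",[P[0][k],P[1][k]],info).astype(int); cv2.line(v,tuple(map(int,q[0])),tuple(map(int,q[1])),col,1)
print(proj("wrist",[r.get_obs()["tcp_pos"]],info))
cv2.imwrite("pics/w4.png",np.hstack([cv2.resize(b[180:340,180:380],(400,320)),cv2.resize(v[180:340,180:380],(400,320))]))
cv2.imwrite("pics/s4.png",cv2.resize(a[200:320,160:320],None,fx=5,fy=5,interpolation=2)[:600,:800])
```

```text
t 4.5167 tcp [ 0.5625 -0.2533  0.1407] F [-0.5233 -0.2093 -0.7209] w -0.00024257582077879327
  rot [ 0.2581 -0.2934 -0.0707] 0.9999999999999999
1.0 [[[222.0, 189.0], [221.0, 206.0], [217.0, 179.0]], [[332.0, 188.0], [333.0, 206.0], [336.0, 179.0]]]
1.4 [[[221.0, 236.0], [221.0, 254.0], [216.0, 241.0]], [[333.0, 236.0], [332.0, 254.0], [338.0, 241.0]]]
1.6 [[[222.0, 259.0], [223.0, 276.0], [217.0, 271.0]], [[332.0, 259.0], [331.0, 275.0], [337.0, 271.0]]]
1.8 [[[223.0, 279.0], [225.0, 293.0], [219.0, 297.0]], [[330.0, 279.0], [329.0, 292.0], [334.0, 297.0]]]
[[277.5739 236.7998]]
```

View pics/w4.png

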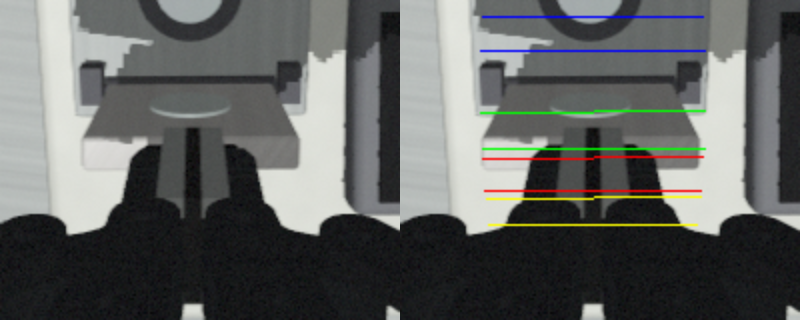

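View pics/s4.png

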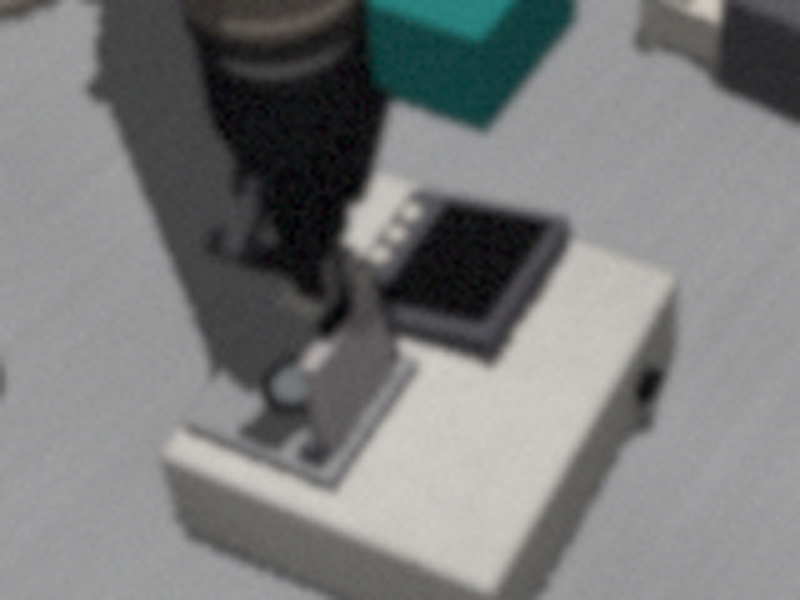

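Run:
```python
from h import *
a=imaging.grab_frame("scene"); t=cv2.imread("pics/s2.png")[:, :399]; s3=cv2.imread("pics/s3.png")[:, :399]
def quad(th):
    d=np.array([-np.cos(th),np.sin(th)]);n=np.array([np.sin(th),np.cos(th)])
    o=[]
    for rr,y in ((0,-.03),(.065,-.03),(.065,.03),(0,.03)):
        c=rr*d+.01*n; o.append(ref(-.03+c[0],-.055+y,.092+c[1]))
    return proj("scene",o)
Z=5; v=cv2.resize(a[200:320,160:320],None,fx=Z,fy=Z,interpolation=2)
for th,col in ((1.1,(255,0,0)),(1.5,(0,0,255))):
    cv2.polylines(v,[((quad(th)-[160,200])*Z).astype(np.int32)],True,col,1)
o=r.get_obs(); M=R.from_rotvec(o["orientation"]).as_matrix()
q=[o["tcp_pos"]+M@np.array([sx*.011,sy*.014,0]) for sx,sy in ((1,1),(1,-1),(-1,-1),(-1,1))]
cv2.polylines(v,[((proj("scene",q)-[160,200])*Z).astype(np.int32)],True,(0,255,0),1)
cv2.imwrite("pics/s5.png",v)
cv2.imwrite("pics/s23.png",cv2.resize(np.hstack([t[40:,50:260],s3[40:,50:260]]),None,fx=1.9,fy=1.9))
```

```text
(no output)
```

View pics/s5.png

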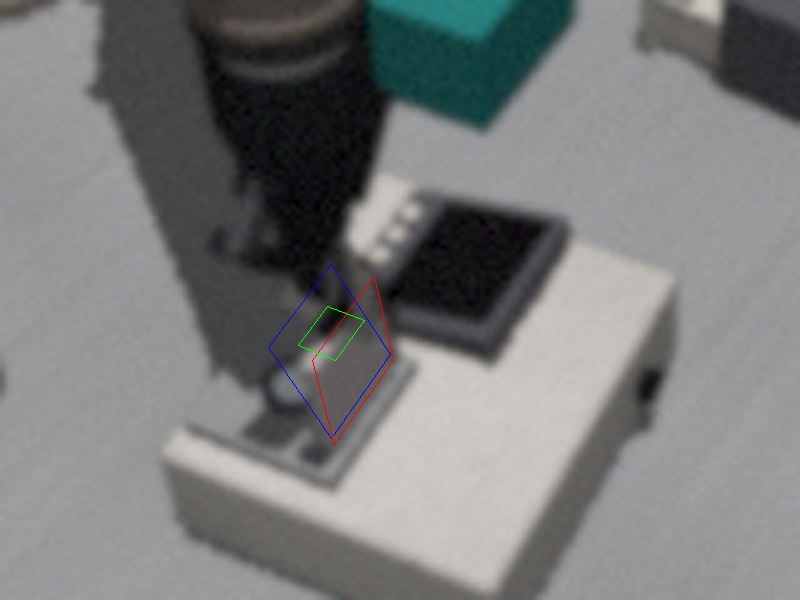

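View pics/s23.png

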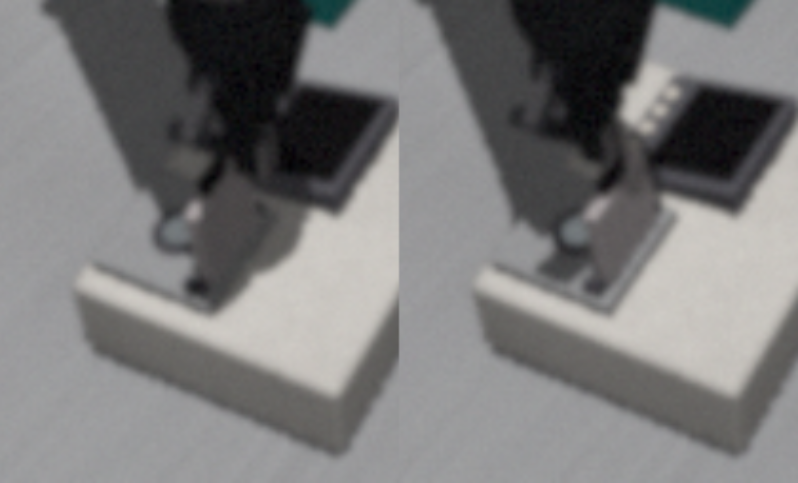

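Run:
```python
import cv2,numpy as np
a=cv2.imread("pics/s2.png")[:,399:];b=cv2.imread("pics/s3.png")[:,399:]
c=cv2.imread("pics/w1.png")
f=lambda i:cv2.resize(i[144:294,200:350],(390,390),interpolation=2)
cv2.imwrite("pics/cmp.png",np.hstack([f(a),f(b)]))
```

```text
(no output)
```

View pics/cmp.png

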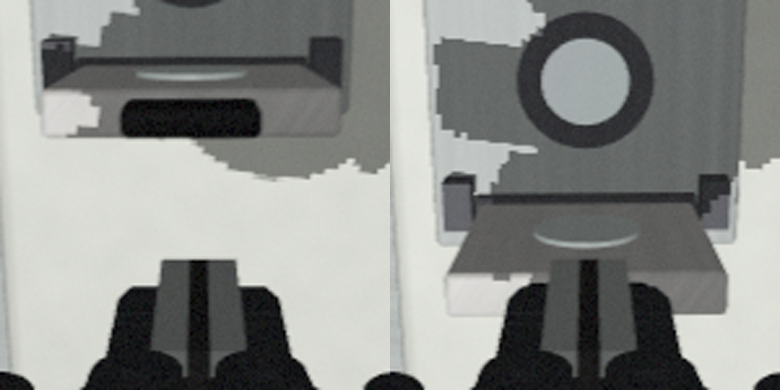

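Run:
```python
from h import *
a=cv2.imread("pics/scene0.png"); b=imaging.grab_frame("scene")
f=lambda i:cv2.resize(i[220:310,195:275],(400,450),interpolation=2)
cv2.imwrite("pics/cmp2.png",np.hstack([f(a),f(b)]))
print(r.get_obs()["clock"])
```

```text
4.7167
```

View pics/cmp2.png

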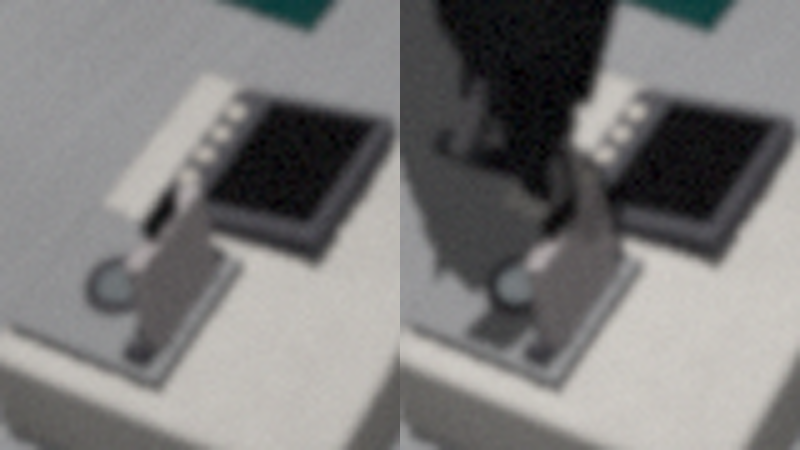

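Run:
```python
from h import *
a=cv2.imread("pics/top0.png"); b=imaging.grab_frame("top")
f=lambda i:cv2.resize(i[150:240,375:455],(400,450),interpolation=2)
cv2.imwrite("pics/cmp3.png",np.hstack([f(a),f(b)]))
```

```text
(no output)
```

View pics/cmp3.png

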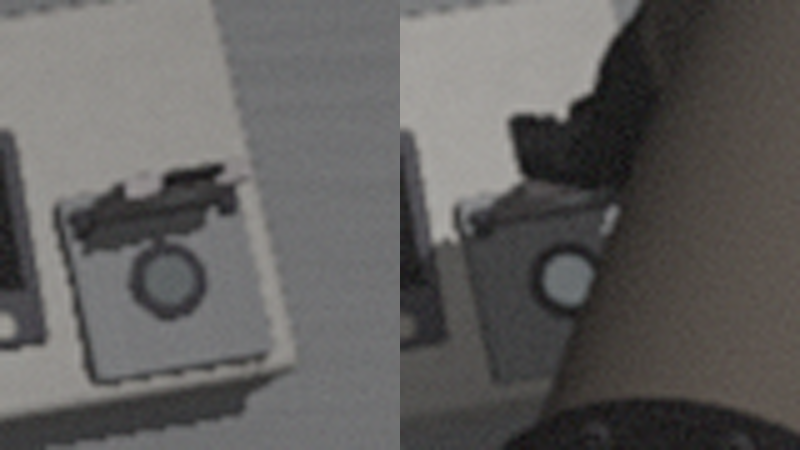

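Emit:
jog_arm(rows=[{"delta_rot": [0, 0, 0], "xyz": [0, 0, -2], "fingers": 1}, {"delta_rot": [0, 0, 0], "xyz": [0, 0, -4], "fingers": 1}, {"delta_rot": [0, 0, 0], "xyz": [0, 0, -7], "fingers": 1}, {"delta_rot": [0, 0, 0], "xyz": [0, 0, -10], "fingers": 1}, {"delta_rot": [0, 0, 0], "xyz": [0, 0, -10], "fingers": 1}])

```text
clock: 5.18
tcp_pos: [0.5678, -0.2544, 0.2456]
orientation: [-0.215, 3.132, 0.001]
contact_force: [1.1, -0.8, 0.4]
grip_width: 0.0003
```

Run:
```python
from h import *
go(yaw=7.8)
info=imaging.camera_info("wrist")
b=imaging.grab_frame("wrist"); a=imaging.grab_frame("scene")
cv2.imwrite("pics/w6.png",np.hstack([b[100:380,140:440],cv2.resize(a[220:310,195:275],(400,450),interpolation=2)[:280]]))
for q in("hinge","flap_edge"): 
    print(q,imaging.tip_of("wrist",q)[:2],imaging.tip_of("scene",q)[:2])
    for z in (.092,.158): print(proj("wrist",[ref(-.03,-.055,z)],info),proj("scene",[ref(-.03,-.055,z)]))
```

```text
t 5.1833 tcp [ 0.5678 -0.2544  0.2456] F [ 1.1118 -0.8287  0.3942] w 0.0002766743771427669
  rot [0.0396 0.1428 0.0393] 0.9999999999999999
hinge [{'position': [273.0, 184.5], 'conf': 0.59}] [{'position': [231.6, 277.7], 'conf': 0.73}]
[[278.107  183.6074]] [[229.5902 279.1104]]
[[278.5847 199.3118]] [[226.9676 262.7602]]
flap_edge [{'position': [277.7, 200.8], 'conf': 0.94}] [{'position': [228.6, 262.7], 'conf': 0.58}]
[[278.107  183.6074]] [[229.5902 279.1104]]
[[278.5847 199.3118]] [[226.9676 262.7602]]
```

View pics/w6.png

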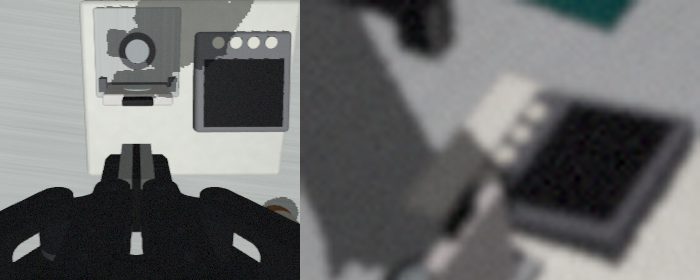

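Run:
```python
from h import *
o=r.get_obs(); info=imaging.camera_info("wrist")
M=R.from_rotvec(o["orientation"]).as_matrix(); print("tool axes",M)
Rc=R.from_rotvec(info["attitude"]).as_matrix(); print("cam in tool",M.T@(info["xyz"]-o["tcp_pos"]),"axis",M.T@Rc[:,2])
def rows(tcp,th):
    i=dict(info); i["xyz"]=np.array(info["xyz"])-o["tcp_pos"]+np.array(tcp)
    d=np.array([-np.cos(th),np.sin(th)]);n=np.array([np.sin(th),np.cos(th)])
    out=[]
    for v in (0*d,.065*d,.065*d+.01*n,.079*d,.079*d+.006*n): out.append(ref(-.03+v[0],-.055,.092+v[1]))
    return proj("wrist",out,i)[:,1].round(1)
for nm,t in (("s2",[.601,-.2473,.1441]),("s3",[.5625,-.2533,.1407]),("now",o["tcp_pos"])):
    for th in (1.1,1.2,1.3,1.4,1.5,1.6,1.7): print(nm,th,rows(t,th))
b=imaging.grab_frame("wrist")
cv2.imwrite("pics/w7.png",cv2.resize(b[160:260,210:350],None,fx=5,fy=5,interpolation=2))
```

```text
tool axes [[-0.9906 -0.1368 -0.0093]
 [-0.1368  0.9906  0.0048]
 [ 0.0085  0.006  -0.9999]]
cam in tool [ 0.0672 -0.0003 -0.1798] axis [-0.2637 -0.0006  0.9646]
s2 1.1 [166.4 125.4 143.4 112.2 123.8]
s2 1.2 [166.4 137.3 156.2 127.8 140.1]
s2 1.3 [166.4 149.7 169.1 144.3 156.9]
s2 1.4 [166.4 162.3 181.8 161.  173.8]
s2 1.5 [166.4 175.  194.  177.7 190.2]
s2 1.6 [166.4 187.3 205.6 194.  205.9]
s2 1.7 [166.4 199.1 216.3 209.3 220.4]
s3 1.1 [219.8 199.7 217.9 193.3 205. ]
s3 1.2 [219.8 211.6 230.2 208.9 221. ]
s3 1.3 [219.8 223.7 242.4 224.9 237.1]
s3 1.4 [219.8 235.7 254.1 240.8 252.8]
s3 1.5 [219.8 247.5 265.1 256.3 267.7]
s3 1.6 [219.8 258.8 275.3 271.  281.6]
s3 1.7 [219.8 269.2 284.4 284.6 294.2]
now 1.1 [190.1 170.  181.6 164.3 171.6]
now 1.2 [190.1 177.6 189.6 174.1 181.6]
now 1.3 [190.1 185.4 197.6 184.1 191.8]
now 1.4 [190.1 193.3 205.4 194.2 201.9]
now 1.5 [190.1 201.2 213.  204.2 211.7]
now 1.6 [190.1 208.8 220.1 214.  221.1]
now 1.7 [190.1 216.1 226.8 223.2 229.9]
```

View pics/w7.png

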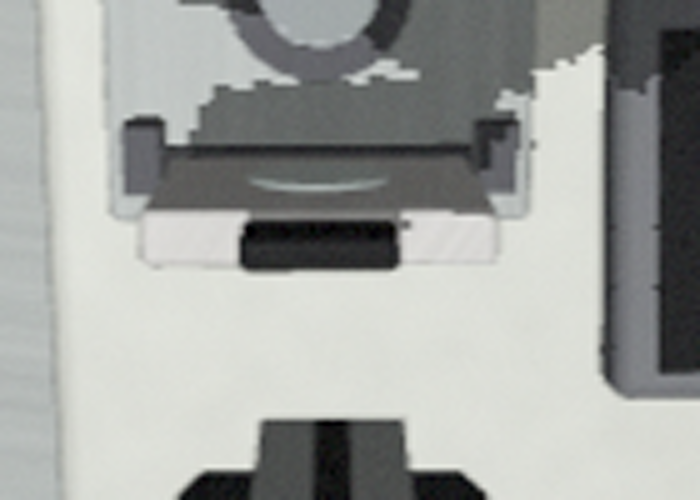

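Run:
```python
from h import *
o=r.get_obs(); M=R.from_rotvec(o["orientation"]).as_matrix()
a=imaging.grab_frame("scene"); Z=5;x0,y0=150,150
v=cv2.resize(a[y0:y0+120,x0:x0+150],None,fx=Z,fy=Z,interpolation=2)
for dz,c in ((0,(0,0,255)),(-.04,(0,255,0)),(-.073,(255,255,0))):
    q=[o["tcp_pos"]+M@np.array([sx*.011,sy*.007,dz]) for sx,sy in ((1,1),(1,-1),(-1,-1),(-1,1))]
    cv2.polylines(v,[((proj("scene",q)-[x0,y0])*Z).astype(np.int32)],True,c,1)
cv2.imwrite("pics/s8.png",cv2.convertScaleAbs(v,alpha=1.8,beta=20))
```

```text
(no output)
```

View pics/s8.png

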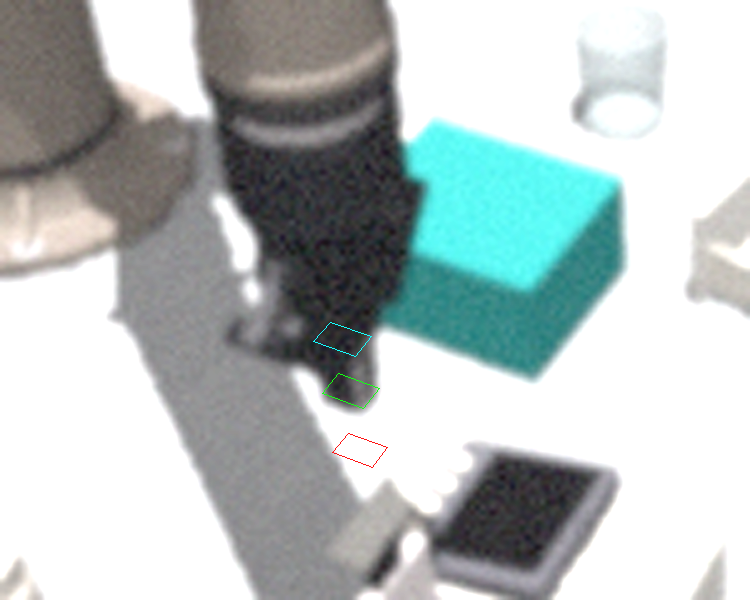

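The scene view settles it: the drawn TCP (red) lies about 42 mm below the actual fingertips, which end near the green mark. So the fingers passed above the flap, which is unmoved at 1.5 rad. From here on I offset the commands by 42 mm.

```bash
cat >> h.py <<'E'
OFF=.042
def tip(*targets,yaw=7.8):
    go(*[[t[0],t[1],t[2]-OFF] for t in targets],yaw=yaw)
def arc(th,rad=.050,lead=.011):
    d=np.array([-np.cos(th),np.sin(th)]);n=np.array([np.sin(th),np.cos(th)])
    c=rad*d+.010*n; return ref(-.03+c[0]+lead,-.055,.092+c[1])
E
python3 - <<'E'
from h import *
tip(ref(.008,-.055,.28),ref(.008,-.055,.135))
E
```

```text
t 5.5833 tcp [ 0.564  -0.2524  0.2383] F [ 0.0303  0.2093 -0.3183] w 0.0001275159643748747
  -> [np.float64(0.6059151346577523), np.float64(-0.247298254873014), 0.23800000000000002] cm [-4.22 -0.07 -0.01]
  -> [np.float64(0.6059151346577523), np.float64(-0.247298254873014), 0.093] cm [-4.34 -0.15 14.49]
  rot [ 0.3257 -0.4622  0.0508] 0.9999999999999999
```

Emit:
jog_arm(rows=[{"delta_rot": [0, 0, 0], "xyz": [-4, 0, 0], "fingers": 1}, {"delta_rot": [0, 0, 0], "xyz": [-4.3, 0, 3], "fingers": 1}, {"delta_rot": [0, 0, 0], "xyz": [-4.3, 0, 7], "fingers": 1}, {"delta_rot": [0, 0, 0], "xyz": [-4.3, 0, 11], "fingers": 1}, {"delta_rot": [0, 0, 0], "xyz": [-4.3, 0, 14], "fingers": 1}])

```text
clock: 6.0
tcp_pos: [0.6038, -0.2449, 0.0941]
orientation: [0.215, -3.122, -0.01]
contact_force: [0.0, -0.8, -0.5]
grip_width: -0.0004
```

Run:
```python
from h import *
b=imaging.grab_frame("wrist"); a=imaging.grab_frame("scene")
tip(*[arc(t) for t in np.arange(1.5,-.01,-.15)])
cv2.imwrite("pics/w9.png",np.hstack([b[60:340,140:440],cv2.resize(a[220:310,195:275],(400,450),interpolation=2)[:280]]))
```

```text
t 6.1 tcp [ 0.601  -0.2437  0.0918] F [-0.2269  0.2615 -0.3959] w 0.00011272609352485432
  -> [np.float64(0.585544764423383), np.float64(-0.2500982849265781), np.float64(0.10058212134687974)] cm [ 1.63 -0.41 -0.85]
  -> [np.float64(0.5779846605529966), np.float64(-0.25113746672845977), np.float64(0.10097623476226336)] cm [ 2.4  -0.41 -0.87]
  -> [np.float64(0.5704511015558311), np.float64(-0.25217299977767116), np.float64(0.10022553184312805)] cm [ 3.15 -0.41 -0.78]
  -> [np.float64(0.5631132749255734), np.float64(-0.2531816282344038), np.float64(0.09834687175861812)] cm [ 3.89 -0.42 -0.58]
  -> [np.float64(0.5561359724289235), np.float64(-0.2541407004779934), np.float64(0.09538244516408081)] cm [ 4.59 -0.42 -0.27]
  -> [np.float64(0.5496758892377847), np.float64(-0.25502867781348604), np.float64(0.09139882668990493)] cm [ 5.23 -0.42  0.14]
  -> [np.float64(0.5438781048935165), np.float64(-0.25582561818429206), np.float64(0.08648547981884855)] cm [ 5.81 -0.43  0.64]
  -> [np.float64(0.5388728251332101), np.float64(-0.25651362402778466), np.float64(0.0807527477290883)] cm [ 6.31 -0.43  1.22]
  -> [np.float64(0.534772457749539), np.float64(-0.2570772442159716), np.float64(0.07432937522432306)] cm [ 6.71 -0.44  1.87]
  -> [np.float64(0.5316690881540728), np.float64(-0.2575038210545193), np.float64(0.06735961740304042)] cm [ 7.01 -0.45  2.57]
  -> [np.float64(0.5296324113374578), np.float64(-0.25778377454727897), np.float64(0.060000000000000046)] cm [ 7.2  -0.45  3.31]
  rot [ 0.5989 -1.0612  0.07  ] 0.9999999999999999
```

View pics/w9.png

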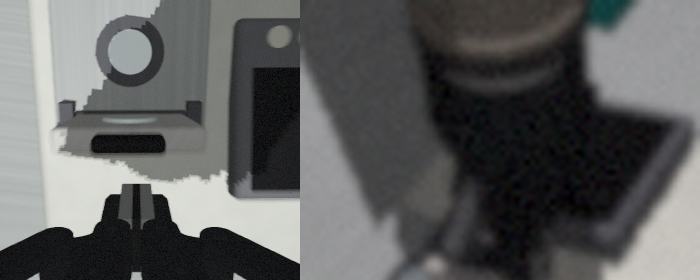

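Emit:
jog_arm(rows=[{"delta_rot": [0.5, -1, 0], "xyz": [0.8, -0.2, 0], "fingers": 1}, {"delta_rot": [0.5, -1, 0], "xyz": [1.6, -0.4, -0.4], "fingers": 1}, {"delta_rot": [0.5, -1, 0], "xyz": [2.4, -0.4, -0.6], "fingers": 1}, {"delta_rot": [0.5, -1, 0], "xyz": [3.2, -0.4, -0.6], "fingers": 1}, {"delta_rot": [0.5, -1, 0], "xyz": [3.9, -0.4, -0.4], "fingers": 1}])

```text
clock: 6.52
tcp_pos: [0.5638, -0.2541, 0.0989]
orientation: [-0.215, 3.132, 0.0]
contact_force: [1.1, -0.3, 2.2]
grip_width: 0.0001
```

Run:
```python
from h import *
b=imaging.grab_frame("wrist"); a=imaging.grab_frame("scene")
tip(*[arc(t) for t in np.arange(1.05,-.01,-.15)])
cv2.imwrite("pics/w10.png",np.hstack([b[60:340,140:440],cv2.resize(a[220:310,195:275],(400,450),interpolation=2)[:280]]))
```

```text
t 6.6167 tcp [ 0.5619 -0.2539  0.0975] F [ 0.0236  0.1992 -0.0999] w 0.00018394006428256425
  -> [np.float64(0.5631132749255734), np.float64(-0.2531816282344038), np.float64(0.09834687175861812)] cm [-0.13  0.06 -0.08]
  -> [np.float64(0.5561359724289235), np.float64(-0.2541407004779934), np.float64(0.09538244516408081)] cm [0.57 0.06 0.21]
  -> [np.float64(0.5496758892377847), np.float64(-0.25502867781348604), np.float64(0.0913988266899049)] cm [1.23 0.05 0.61]
  -> [np.float64(0.5438781048935165), np.float64(-0.25582561818429206), np.float64(0.08648547981884855)] cm [1.81 0.05 1.1 ]
  -> [np.float64(0.5388728251332101), np.float64(-0.25651362402778466), np.float64(0.08075274772908828)] cm [2.32 0.05 1.68]
  -> [np.float64(0.534772457749539), np.float64(-0.2570772442159716), np.float64(0.07432937522432304)] cm [2.73 0.05 2.32]
  -> [np.float64(0.5316690881540728), np.float64(-0.2575038210545193), np.float64(0.06735961740304036)] cm [3.04 0.05 3.02]
  -> [np.float64(0.5296324113374578), np.float64(-0.25778377454727897), np.float64(0.05999999999999999)] cm [3.25 0.05 3.75]
  rot [ 0.0809 -0.0321 -0.0175] 0.9999999999999999
```

View pics/w10.png

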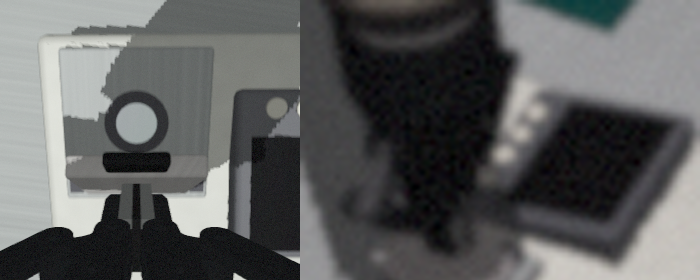

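The flap is now tipping towards shut, with its free edge at (137,165) in the crop and the fingers behind it. Continuing along the arc.

Emit:
jog_arm(rows=[{"delta_rot": [0, 0, 0], "xyz": [0.7, 0, 0.2], "fingers": 1}, {"delta_rot": [0, 0, 0], "xyz": [1.4, 0, 0.6], "fingers": 1}, {"delta_rot": [0, 0, 0], "xyz": [2.0, 0, 1.1], "fingers": 1}, {"delta_rot": [0, 0, 0], "xyz": [2.5, 0, 1.7], "fingers": 1}, {"delta_rot": [0, 0, 0], "xyz": [2.8, 0, 2.3], "fingers": 1}])

```text
clock: 7.03
tcp_pos: [0.5328, -0.2578, 0.0737]
orientation: [0.212, -3.133, -0.003]
contact_force: [0.4, -1.3, 0.6]
grip_width: 0.0
```

Run:
```python
from h import *
b=imaging.grab_frame("wrist")
tip(*[arc(t) for t in np.arange(.45,-.01,-.15)])
cv2.imwrite("pics/w11.png",b[60:340,140:440])
```

```text
t 7.0833 tcp [ 0.5316 -0.2576  0.0724] F [-0.7173 -0.2523  0.1806] w 0.0005099373094597776
  -> [np.float64(0.5388728251332101), np.float64(-0.25651362402778466), np.float64(0.08075274772908828)] cm [-0.73  0.01 -0.83]
  -> [np.float64(0.534772457749539), np.float64(-0.2570772442159716), np.float64(0.07432937522432304)] cm [-0.32  0.01 -0.19]
  -> [np.float64(0.5316690881540728), np.float64(-0.2575038210545193), np.float64(0.06735961740304039)] cm [-0.01  0.01  0.51]
  -> [np.float64(0.5296324113374578), np.float64(-0.25778377454727897), np.float64(0.060000000000000005)] cm [0.19 0.01 1.24]
  rot [ 0.1533 -0.22   -0.0702] 0.9999999999999999
```

View pics/w11.png

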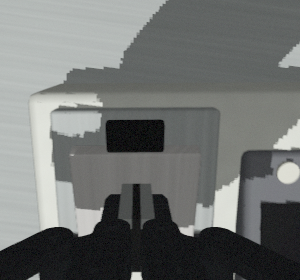

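Flap is nearly down, with the tab at (135,135) and the fingertips on the outer face. Pressing down in small steps and watching the force.

Emit:
jog_arm(rows=[{"delta_rot": [0, 0, 0], "xyz": [0.1, 0, 0.4], "fingers": 1}, {"delta_rot": [0, 0, 0], "xyz": [0.3, 0, 0.8], "fingers": 1}, {"delta_rot": [0, 0, 0], "xyz": [0.4, 0, 1.1], "fingers": 1}, {"delta_rot": [0, 0, 0], "xyz": [0.4, 0, 1.2], "fingers": 1}, {"delta_rot": [0, 0, 0], "xyz": [0.4, 0, 1.3], "fingers": 1}])

```text
clock: 7.5
tcp_pos: [0.5288, -0.258, 0.0635]
orientation: [0.212, -3.133, -0.007]
contact_force: [-12.4, 9.2, 48.8]
grip_width: 0.0
```

Run:
```python
from h import *
tip(arc(0))
```

```text
t 7.5 tcp [ 0.5288 -0.258   0.0635] F [-12.3599   9.1825  48.8248] w 1.3648892861034655e-05
  -> [np.float64(0.5296324113374578), np.float64(-0.25778377454727897), np.float64(0.05999999999999999)] cm [-0.09  0.01  0.35]
  rot [ 0.2541 -0.0616 -0.0711] 0.9999999999999999
```

Firm contact of about 50 N, so the flap has bottomed. Backing off and checking.

Emit:
jog_arm(rows=[{"delta_rot": [0, 0, 0], "xyz": [0, 0, -1], "fingers": 1}, {"delta_rot": [0, 0, 0], "xyz": [-0.5, 0, -4], "fingers": 1}, {"delta_rot": [0, 0, 0], "xyz": [-2, 0, -8], "fingers": 1}, {"delta_rot": [0, 0, 0], "xyz": [-3, 0, -12], "fingers": 1}, {"delta_rot": [0, 0, 0], "xyz": [-4, 0, -16], "fingers": 1}])

```text
clock: 7.92
tcp_pos: [0.5685, -0.2529, 0.2245]
orientation: [0.212, -3.132, -0.007]
contact_force: [1.4, -0.0, 0.1]
grip_width: 0.0002
```

Run:
```python
from h import *
tip([.5,.0,.25],yaw=None)
info=imaging.camera_info("wrist")
b=imaging.grab_frame("wrist"); v=b.copy()
for th,c in ((0,(0,0,255)),(.15,(0,255,0))):
    d=np.array([-np.cos(th),np.sin(th)]);n=np.array([np.sin(th),np.cos(th)])
    P=[]
    for rr,y in ((0,-.03),(.065,-.03),(.065,.03),(0,.03)):
        k=rr*d+.01*n; P.append(ref(-.03+k[0],-.055+y,.092+k[1]))
    cv2.polylines(v,[proj("wrist",P,info).astype(np.int32)],True,c,1)
a=imaging.grab_frame("scene")
cv2.imwrite("pics/w12.png",np.hstack([cv2.resize(b[60:240,160:360],(400,360)),cv2.resize(v[60:240,160:360],(400,360))]))
cv2.imwrite("pics/s12.png",cv2.resize(a[220:310,175:275],None,fx=5,fy=5,interpolation=2))
```

```text
t 7.9167 tcp [ 0.5685 -0.2529  0.2245] F [ 1.4383 -0.0014  0.134 ] w 0.0001771151344077901
  -> [0.5, 0.0, 0.208] cm [ 3.38 25.98  1.78]
```

View pics/w12.png

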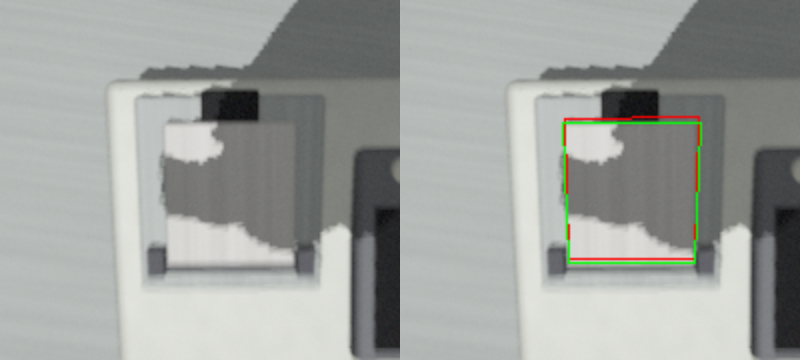

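View pics/s12.png

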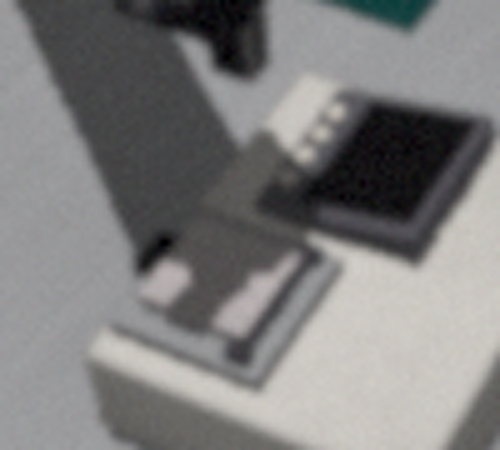

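Wrist and scene views show the flap lying flat over the stage, tab at (230,105) in the crop, outline matching the shut model. Next is the drawer.

```bash
sed -i 's/OFF=.042/OFF=.040/' h.py
python3 - <<'E'
from h import *
tip([.5,.0,.27],[.45,.1,.27],[.445,.21,.27],yaw=-1.5)
E
```

```text
t 8.0167 tcp [ 0.574  -0.2546  0.2302] F [ 0.108  -0.686   0.3371] w 0.00014945784833514728
  -> [0.5, 0.0, 0.23] cm [ 3.87 26.23 -0.04]
  -> [0.45, 0.1, 0.23] cm [ 7.46 36.82 -0.09]
  -> [0.445, 0.21, 0.23] cm [ 6.46 47.78 -0.09]
  rot [0.0068 0.5997 9.3152] 1.0
```

Emit:
jog_arm(rows=[{"delta_rot": [0, 0, 0], "xyz": [0.5, 4, 0], "fingers": 1}, {"delta_rot": [0, 0, 2], "xyz": [1, 8, 0], "fingers": 1}, {"delta_rot": [0, 0, 4], "xyz": [1.5, 12, 0], "fingers": 1}, {"delta_rot": [0, 0, 6], "xyz": [2, 16, 0], "fingers": 1}, {"delta_rot": [0, 0.6, 9.3], "xyz": [2.5, 20, 0], "fingers": 1}])

```text
clock: 8.43
tcp_pos: [0.5204, -0.0584, 0.2289]
orientation: [-0.044, -3.14, -0.0]
contact_force: [0.9, 1.2, -0.2]
grip_width: -0.0002
```

Run:
```python
from h import *
tip([.445,.21,.27],yaw=-1.5)
```

```text
t 8.4333 tcp [ 0.5204 -0.0584  0.2289] F [ 0.8597  1.2308 -0.1876] w -0.00017518267458089005
  -> [0.445, 0.21, 0.23] cm [ 8.29 26.62 -0.1 ]
  rot [ 0.0089 -0.0593 -0.0999] 1.0
```

Emit:
jog_arm(rows=[{"delta_rot": [0, 0, 0], "xyz": [1.2, 4, 0], "fingers": 1}, {"delta_rot": [0, 0, 0], "xyz": [2.4, 8, 0], "fingers": 1}, {"delta_rot": [0, 0, 0], "xyz": [3.6, 12, 0], "fingers": 1}, {"delta_rot": [0, 0, 0], "xyz": [4.8, 16, 0], "fingers": 1}, {"delta_rot": [0, 0, 0], "xyz": [6, 20, 0], "fingers": 1}])

```text
clock: 8.85
tcp_pos: [0.4653, 0.1426, 0.2285]
orientation: [-0.044, -3.14, -0.0]
contact_force: [0.3, -0.6, -0.4]
grip_width: -0.0001
```

Run:
```python
from h import *
tip([.445,.21,.25],yaw=-1.5)
info=imaging.camera_info("wrist")
b=imaging.grab_frame("wrist"); cv2.imwrite("pics/w13.png",b)
for q,z in (("drawer_front",.06),("block",.014),("beaker",0),("case",0)):
    for d in imaging.tip_of("wrist",q)[:3]: print(q,d["position"],d["conf"],atz("wrist",d["position"],z,info))
```

```text
t 8.85 tcp [0.4653 0.1426 0.2285] F [ 0.3034 -0.6003 -0.3542] w -0.0001257903914250307
  -> [0.445, 0.21, 0.21] cm [2.22 6.68 1.85]
  rot [ 0.0045 -0.0831 -0.0931] 1.0
drawer_front [338.9, 191.5] 0.9 [0.4792 0.2106 0.06  ]
block [343.3, 249.9] 0.75 [0.568 0.227 0.014]
beaker [408.1, 53.6] 0.79 [0.3322 0.2979 0.    ]
case [515.1, 190.9] 0.88 [0.4983 0.4479 0.    ]
case [213.2, 60.7] 0.86 [0.3338 0.0727 0.    ]
case [324.9, 271.2] 0.82 [0.6048 0.2055 0.    ]
```

View pics/w13.png

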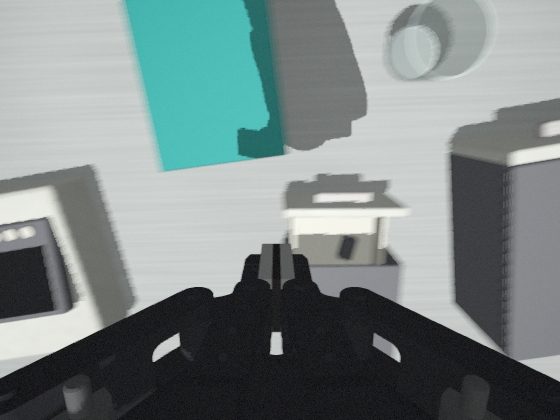

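Wrist view: lip at (340,195), block in the drawer at (347,247). Both agree with the top-camera values. Moving in front of the lip and down.

Emit:
jog_arm(rows=[{"delta_rot": [0, 0, 0], "xyz": [1.2, 3.5, 0], "fingers": 1}, {"delta_rot": [0, 0, 0], "xyz": [2.2, 6.8, 0], "fingers": 1}, {"delta_rot": [0, 0, 0], "xyz": [2.2, 6.8, 4], "fingers": 1}, {"delta_rot": [0, 0, 0], "xyz": [2.2, 6.8, 8], "fingers": 1}, {"delta_rot": [0, 0, 0], "xyz": [2.2, 6.8, 12], "fingers": 1}])

```text
clock: 9.52
tcp_pos: [0.4473, 0.2077, 0.1075]
orientation: [0.047, 3.141, 0.0]
contact_force: [0.0, -0.3, -1.4]
grip_width: 0.0003
```

Run:
```python
from h import *
tip([.445,.21,.053],[.524,.211,.053],yaw=-1.5)
b=imaging.grab_frame("wrist"); cv2.imwrite("pics/w14.png",b)
```

```text
t 9.5167 tcp [0.4473 0.2077 0.1075] F [ 0.0391 -0.349  -1.4252] w 0.0003032186807540599
  -> [0.445, 0.21, 0.012999999999999998] cm [0.25 0.22 9.45]
  -> [0.524, 0.211, 0.012999999999999998] cm [-7.65  0.56  9.46]
  rot [ 0.0084  0.0381 -0.1985] 1.0
```

View pics/w14.png

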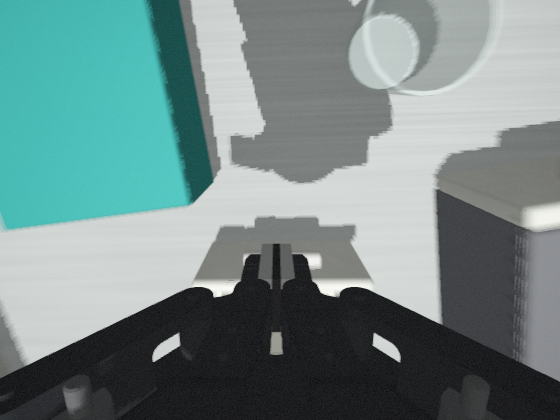

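Emit:
jog_arm(rows=[{"delta_rot": [0, 0, 0], "xyz": [0.3, 0.3, 3], "fingers": 1}, {"delta_rot": [0, 0, 0], "xyz": [0.3, 0.3, 6], "fingers": 1}, {"delta_rot": [0, 0, 0], "xyz": [0.3, 0.3, 8], "fingers": 1}, {"delta_rot": [0, 0, 0], "xyz": [0.3, 0.3, 9.4], "fingers": 1}, {"delta_rot": [0, 0, 0], "xyz": [0.3, 0.3, 9.4], "fingers": 1}])

```text
clock: 9.98
tcp_pos: [0.4377, 0.2043, 0.0044]
orientation: [-0.051, -3.128, 0.017]
contact_force: [-0.9, 0.7, 0.4]
grip_width: -0.0002
```

Run:
```python
from h import *
tip([.46,.21,.053],[.524,.211,.053],yaw=-1.5)
b=imaging.grab_frame("wrist"); a=imaging.grab_frame("scene")
cv2.imwrite("pics/w15.png",np.hstack([b[100:400,140:440],cv2.resize(a[140:240,240:380],(420,300),interpolation=2)]))
```

```text
t 9.9833 tcp [0.4377 0.2043 0.0044] F [-0.9336  0.75    0.3555] w -0.0002010072932851704
  -> [0.46, 0.21, 0.012999999999999998] cm [-2.2   0.63 -0.9 ]
  -> [0.524, 0.211, 0.012999999999999998] cm [-8.6   0.94 -0.99]
  rot [-0.6495 -0.7614 -0.356 ] 1.0
```

View pics/w15.png

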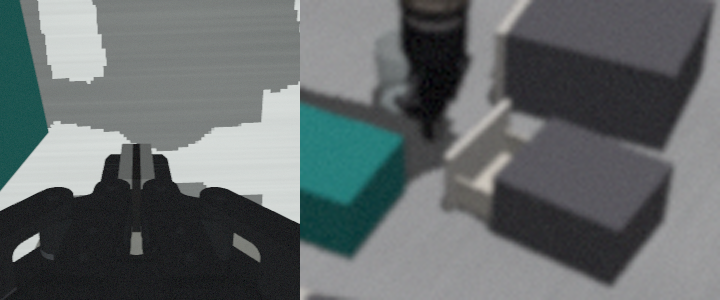

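Emit:
jog_arm(rows=[{"delta_rot": [-0.6, -0.7, 0], "xyz": [-1, 0.5, -0.8], "fingers": 1}, {"delta_rot": [-0.6, -0.7, 0], "xyz": [-2, 0.7, -0.9], "fingers": 1}, {"delta_rot": [-0.6, -0.7, 0], "xyz": [-3, 0.7, -0.9], "fingers": 1}, {"delta_rot": [-0.6, -0.7, 0], "xyz": [-4, 0.7, -0.9], "fingers": 1}, {"delta_rot": [-0.6, -0.7, 0], "xyz": [-5, 0.7, -0.9], "fingers": 1}])

```text
clock: 10.5
tcp_pos: [0.4909, 0.2116, 0.0158]
orientation: [0.05, 3.138, 0.004]
contact_force: [-2.4, 0.8, 1.5]
grip_width: 0.0003
```

Run:
```python
from h import *
tip([.524,.211,.053],yaw=-1.5)
a=imaging.grab_frame("scene")
cv2.imwrite("pics/w16.png",cv2.resize(a[140:240,240:380],(700,500),interpolation=2))
```

```text
t 10.5 tcp [0.4909 0.2116 0.0158] F [-2.4164  0.7837  1.5443] w 0.0002605412106158352
  -> [0.524, 0.211, 0.012999999999999998] cm [-3.31  0.05  0.29]
  rot [ 0.1469  0.1704 -0.3205] 1.0
```

View pics/w16.png

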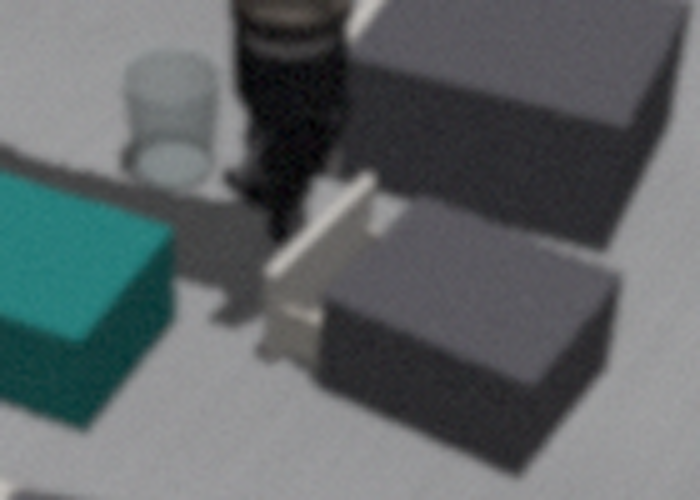

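The drawer is moving in cleanly, about 25–30 mm still open, and the beaker is untouched. Continuing gently.

Emit:
jog_arm(rows=[{"delta_rot": [0, 0, 0], "xyz": [-0.8, 0, 0.2], "fingers": 1}, {"delta_rot": [0, 0, 0], "xyz": [-1.5, 0, 0.2], "fingers": 1}, {"delta_rot": [0, 0, 0], "xyz": [-2.1, 0, 0.2], "fingers": 1}, {"delta_rot": [0, 0, 0], "xyz": [-2.6, 0, 0.2], "fingers": 1}, {"delta_rot": [0, 0, 0], "xyz": [-3, 0, 0.2], "fingers": 1}])

```text
clock: 10.97
tcp_pos: [0.5235, 0.2102, 0.0136]
orientation: [0.052, 3.136, 0.004]
contact_force: [-0.9, 1.2, -1.2]
grip_width: -0.0005
```

Emit:
jog_arm(rows=[{"delta_rot": [0, 0, 0], "xyz": [-0.2, 0, 0], "fingers": 1}, {"delta_rot": [0, 0, 0], "xyz": [-0.4, 0, 0], "fingers": 1}, {"delta_rot": [0, 0, 0], "xyz": [-0.5, 0, 0], "fingers": 1}, {"delta_rot": [0, 0, 0], "xyz": [-0.6, 0, 0], "fingers": 1}, {"delta_rot": [0, 0, 0], "xyz": [-0.7, 0, 0], "fingers": 1}])

```text
clock: 11.38
tcp_pos: [0.525, 0.2101, 0.0133]
orientation: [-0.049, -3.136, -0.001]
contact_force: [-18.0, 1.2, 15.9]
grip_width: -0.0002
```

The drawer hit a stop at the expected place (TCP x 0.525, 18 N). Retreating back and up, then checking.

Emit:
jog_arm(rows=[{"delta_rot": [0, 0, 0], "xyz": [1.5, 0, 0], "fingers": 1}, {"delta_rot": [0, 0, 0], "xyz": [3.5, 0, 0], "fingers": 1}, {"delta_rot": [0, 0, 0], "xyz": [5, 0, -3], "fingers": 1}, {"delta_rot": [0, 0, 0], "xyz": [5, 0, -7], "fingers": 1}, {"delta_rot": [0, 0, 0], "xyz": [5, 0, -11], "fingers": 1}])

```text
clock: 11.8
tcp_pos: [0.4741, 0.2108, 0.1242]
orientation: [-0.048, -3.134, 0.002]
contact_force: [0.7, 0.8, 0.1]
grip_width: -0.0003
```

Emit:
jog_arm(rows=[{"delta_rot": [0, 0, 0], "xyz": [0, 0, -4], "fingers": 1}, {"delta_rot": [0, 0, 0], "xyz": [0, 0, -8], "fingers": 1}, {"delta_rot": [0, 0, 0], "xyz": [0, -4, -10], "fingers": 1}, {"delta_rot": [0, 0, 0], "xyz": [0, -8, -12], "fingers": 1}, {"delta_rot": [0, 0, 0], "xyz": [0, -11, -13], "fingers": 1}])

```text
clock: 12.22
tcp_pos: [0.4727, 0.0994, 0.2568]
orientation: [-0.047, -3.138, -0.001]
contact_force: [0.7, -1.2, -0.3]
grip_width: -0.0
```

Run:
```python
from h import *
go()
info=imaging.camera_info("wrist")
a=imaging.grab_frame("scene"); t=imaging.grab_frame("top"); w=imaging.grab_frame("wrist")
for c in("top","scene","wrist"):
    for d in imaging.tip_of(c,"drawer_front")[:3]: print(c,d,atz(c,d["position"],.06,info if c=="wrist" else None))
c,s=np.cos(-.0258),np.sin(-.0258)
print("shut at",.6022-.067*c,.2088-.067*s)
for q,z in (("bottle",0),("beaker",0),("jar",0)):
    for d in imaging.tip_of("scene",q)[:1]: print(q,d["conf"],atz("scene",d["position"],z))
    for d in imaging.tip_of("top",q)[:1]: print(q,d["conf"],atz("top",d["position"],z))
cv2.imwrite("pics/s17.png",a);cv2.imwrite("pics/t17.png",t);cv2.imwrite("pics/w17.png",w)
print(r.get_obs()["clock"])
```

```text
t 12.2167 tcp [0.4727 0.0994 0.2568] F [ 0.7402 -1.1978 -0.2777] w -2.6517180762891807e-05
top {'position': [115.2, 268.1], 'conf': 0.95} [0.4105 0.4527 0.06  ]
top {'position': [217.4, 213.2], 'conf': 0.68} [0.538  0.2064 0.06  ]
scene {'position': [308.5, 141.9], 'conf': 0.74} [0.3815 0.4741 0.06  ]
scene {'position': [219.7, 190.4], 'conf': 0.48} [0.2799 0.0436 0.06  ]
scene {'position': [307.8, 192.3], 'conf': 0.47} [0.5406 0.199  0.06  ]
wrist {'position': [370.4, 221.0], 'conf': 0.88} [0.5307 0.2118 0.06  ]
shut at 0.5352222977031051 0.21052840823549843
bottle 0.84 [ 0.7713 -0.0177  0.    ]
bottle 0.88 [ 0.7739 -0.0265  0.    ]
beaker 0.92 [0.3387 0.285  0.    ]
beaker 0.81 [0.333  0.2982 0.    ]
jar 0.77 [ 0.3024 -0.3224  0.    ]
jar 0.89 [ 0.3094 -0.3202  0.    ]
12.8167
```

View pics/t17.png

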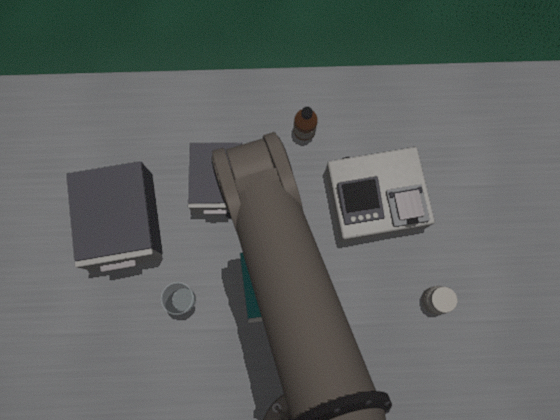

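View pics/s17.png

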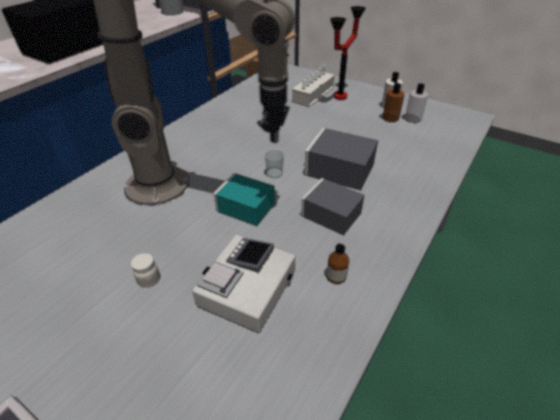

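View pics/w17.png

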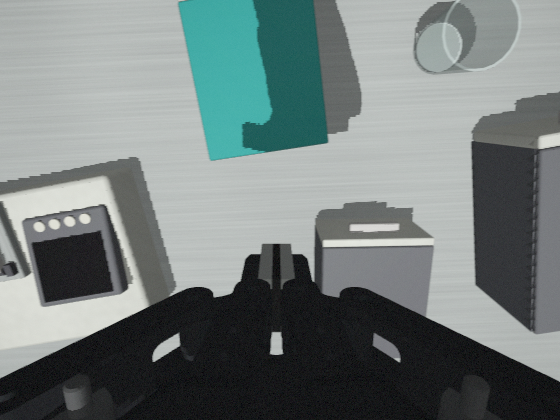

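Run:
```python
import cv2,numpy as np
w=cv2.imread("pics/w17.png");s=cv2.imread("pics/s17.png");t=cv2.imread("pics/t17.png")
f=lambda i,z:cv2.resize(i,z,interpolation=2)
cv2.imwrite("pics/z17.png",np.hstack([f(w[190:270,300:440],(420,240)),f(s[240:310,185:265],(274,240))]))
cv2.imwrite("pics/z18.png",f(t[170:250,320:440],(720,480)))
```

```text
(no output)
```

View pics/z17.png

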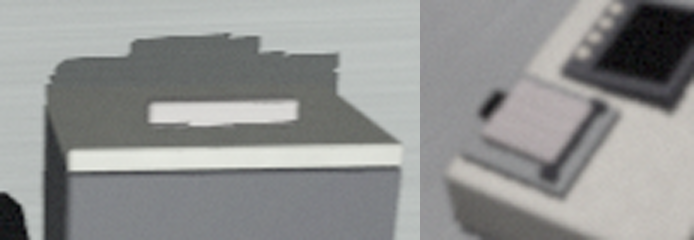

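View pics/z18.png

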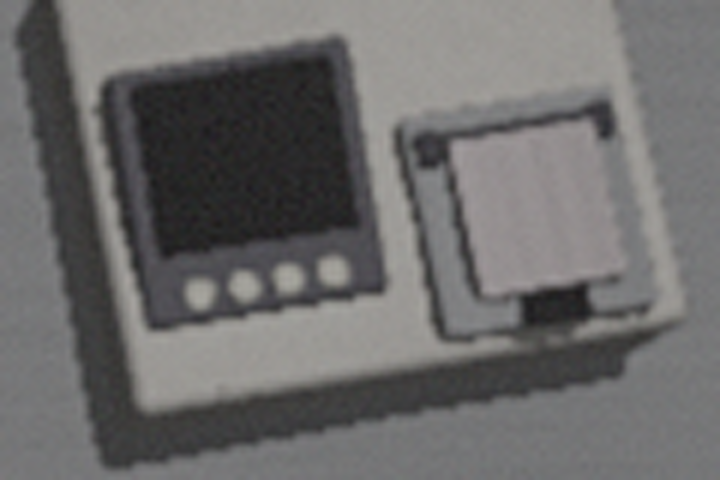

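The drawer panel sits flush against the case with no gap, and the flap lies flat with its tab at the front. The three bystanders stand where they were. Handing in.

```bash
python3 -c "
from bench import r
print(r.get_obs()['contact_force'],r.hand_in())"
```

```text
the job is handed in; nothing more can be done
[ 0.1002482   0.05253638 -0.48903972] None
```

I closed the prism flap first, then pushed the drawer of the smaller grey case shut. Both were done with the closed fingertips, and I handed the job in at about 13 s of the 48 s allowed. `r.hand_in()` reports no verdict, so the checks below are my own.

- **Flap:** I pressed it onto a hard stop at about 49 N. The wrist, scene and top pictures then show it flat on the stage. The pictures could not tell exactly shut from a few degrees open, so I also rely on that hard stop.
- **Drawer:** it stopped at the shut position I had worked out, within about 1 mm, at 18 N, and its panel looks flush with the case. The three cameras put the lip front at x 0.531 to 0.541 m, against 0.535 m expected.
- **Block:** it was seen lying in the drawer just before the push. It cannot be seen now that the drawer is shut.
- **Bystanders:** bottle, beaker and jar are at their starting positions to within about 1 cm, which is the scatter between cameras. The arm is clear of everything, with contact force near zero.

**Disagreement:** the reported TCP lies about 40 mm below where the cameras show the real fingertips. Because of that, my first push passed above the flap without touching it. I corrected for the offset on every later move.

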